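# Walnut dish to the trivet, handle tucked in

## Task

Draw the long-handled wooden dish of walnuts out of the low cubby by its handle until it is wholly out from under the cubby's top, and let go of it on the open ledge. Then take it afresh across its body, lift it, carry it level with all four walnuts in it, and set it down gently on the middle of the round white trivet, with its handle pointing away from the middle of the ledge and tucked in under the low shelf there. Leave the other kitchen things where they are.

Things in the scene. Friction and masses are not known exactly. Their poses are not given: they have to be found in the camera images.
- dish: Open rectangular wooden dish, about 170 g (may vary). Origin: centre of the body's underside. Body 130 mm along its x, 56 mm across (y), 26 mm high, walls and floor 6 mm. A straight handle 20 mm wide (y) and 16 mm thick (10 to 26 mm above the underside) runs from the body's end towards its own -x, from x = -65 mm to x = -180 mm. At the start it stands on the ledge with its body under the cubby's top and its handle sticking out of the mouth
- dish_center (a point): Centre of the dish's body, 13 mm above its underside; same axes as the dish
- handle_grip (a point): Point in the middle of the dish's handle, 140 mm from the dish's centre, 18 mm above its underside; clear of the cubby's top at the start
- handle_tip (a point): Free end of the dish's handle, 180 mm from the dish's centre, 18 mm above its underside
- walnut0_center (a point): Centre of one of four loose walnuts, about 26 mm wide and 31 mm long, 12 g, lying in a row in the dish at the start
- walnut1_center (a point): Centre of one of four loose walnuts, about 26 mm wide and 31 mm long, 12 g, lying in a row in the dish at the start
- walnut2_center (a point): Centre of one of four loose walnuts, about 26 mm wide and 31 mm long, 12 g, lying in a row in the dish at the start
- walnut3_center (a point): Centre of one of four loose walnuts, about 26 mm wide and 31 mm long, 12 g, lying in a row in the dish at the start
- cubby: Fixed low wooden cubby on the left (+y) part of the ledge, with spice jars on its top. Origin: centre of its underside. 150 mm deep (x), 164 mm wide (y), inside 140 mm wide; its top spans 75 to 89 mm above the ledge, jars to 170 mm. Its open mouth is its -x face (75 mm from the origin), looking towards the middle of the ledge. It has no floor
- wall_shelf: Fixed low wooden shelf on the right (-y) part of the ledge, just beyond the trivet. Origin: centre of its underside. 120 mm deep (x), 204 mm wide (y), inside 180 mm wide; open below its top, which spans 85 to 99 mm above the ledge; crockery on top to 150 mm. Its open mouth is its -x face (60 mm from the origin), looking towards the trivet and the middle of the ledge. With the dish properly placed, the dish's handle points along the shelf's +x, under this top
- trivet: Round white ceramic trivet, 156 mm across and 14 mm thick, 0.5 kg, loose, flat on the ledge in front of the shelf's mouth, its centre about 110 mm out from the mouth. Origin: centre of its underside
- trivet_top (a point): Centre of the trivet's upper face, 14 mm above the ledge
- tagine_base_mid (a point): Middle of the terracotta tagine base, a bowl 210 mm across and 55 mm high, far side of the ledge; leave alone
- spice_jar_mid (a point): Middle of the closed glass spice jar, 48 mm across, 85 mm high; leave alone
- spoon_mid (a point): Wooden spoon, 240 mm long, lying on the ledge on the robot's side; leave alone
- tea_glass_mid (a point): Middle of a tea glass, 60 mm across, 80 mm high; leave alone
- pepper_mill_mid (a point): Middle of the wooden pepper mill, 52 mm across, 115 mm high; leave alone
- salt_bowl_mid (a point): Middle of a small bowl, 70 mm across, 35 mm high, on the robot's side; leave alone
Not all that is in view belongs to the job. What is shaped like the cubby but yellow is not meant.

How it is judged:
On the way, in this order (a step that is already met when the one before it is completed fails the run):
1. The dish has been drawn out: its body is wholly clear of the cubby's top and stands on the open ledge, let go, all walnuts in it (x of dish_center in the frame of cubby below -0.13 m and contact force between the fingers and dish below 0.1 N and height (world z) of dish_center below 0.02 m and linear speed of dish below 0.03 m/s and x of walnut0_center in the frame of dish between -0.062 and 0.062 m and y of walnut0_center in the frame of dish between -0.026 and 0.026 m and z of walnut0_center in the frame of dish between 0.008 and 0.035 m and x of walnut1_center in the frame of dish between -0.062 and 0.062 m and y of walnut1_center in the frame of dish between -0.026 and 0.026 m and z of walnut1_center in the frame of dish between 0.008 and 0.035 m and x of walnut2_center in the frame of dish between -0.062 and 0.062 m and y of walnut2_center in the frame of dish between -0.026 and 0.026 m and z of walnut2_center in the frame of dish between 0.008 and 0.035 m and x of walnut3_center in the frame of dish between -0.062 and 0.062 m and y of walnut3_center in the frame of dish between -0.026 and 0.026 m and z of walnut3_center in the frame of dish between 0.008 and 0.035 m), for 0.2 s.
2. The dish is lifted off the ledge in the gripper, level, with all walnuts in it (height (world z) of dish_center above 0.03 m and contact force between the fingers and dish above 0.5 N and angle between dish's own z axis and vertical below 0.3 rad and x of walnut0_center in the frame of dish between -0.062 and 0.062 m and y of walnut0_center in the frame of dish between -0.026 and 0.026 m and z of walnut0_center in the frame of dish between 0.008 and 0.035 m and x of walnut1_center in the frame of dish between -0.062 and 0.062 m and y of walnut1_center in the frame of dish between -0.026 and 0.026 m and z of walnut1_center in the frame of dish between 0.008 and 0.035 m and x of walnut2_center in the frame of dish between -0.062 and 0.062 m and y of walnut2_center in the frame of dish between -0.026 and 0.026 m and z of walnut2_center in the frame of dish between 0.008 and 0.035 m and x of walnut3_center in the frame of dish between -0.062 and 0.062 m and y of walnut3_center in the frame of dish between -0.026 and 0.026 m and z of walnut3_center in the frame of dish between 0.008 and 0.035 m), for 0.1 s.
At the end, for the whole second after the job is handed in: The dish stands still and level (within 0.06 rad) on the trivet, its body's centre within 30 mm of the trivet's centre, the tip of its handle at least 30 mm in under the low shelf's top and between the shelf's sides, all four walnuts in the dish, the trivet flat (horizontal distance between dish_center and trivet_top below 0.03 m and z of dish_center in the frame of trivet between 0.022 and 0.032 m and x of handle_tip in the frame of wall_shelf above -0.03 m and y of handle_tip in the frame of wall_shelf between -0.085 and 0.085 m and angle between dish's own z axis and vertical below 0.06 rad and linear speed of dish below 0.02 m/s and angle between trivet's own z axis and vertical below 0.05 rad and x of walnut0_center in the frame of dish between -0.062 and 0.062 m and y of walnut0_center in the frame of dish between -0.026 and 0.026 m and z of walnut0_center in the frame of dish between 0.008 and 0.035 m and x of walnut1_center in the frame of dish between -0.062 and 0.062 m and y of walnut1_center in the frame of dish between -0.026 and 0.026 m and z of walnut1_center in the frame of dish between 0.008 and 0.035 m and x of walnut2_center in the frame of dish between -0.062 and 0.062 m and y of walnut2_center in the frame of dish between -0.026 and 0.026 m and z of walnut2_center in the frame of dish between 0.008 and 0.035 m and x of walnut3_center in the frame of dish between -0.062 and 0.062 m and y of walnut3_center in the frame of dish between -0.026 and 0.026 m and z of walnut3_center in the frame of dish between 0.008 and 0.035 m); the robot touches nothing.
It fails at once if The dish is tipped more than 0.4 rad (angle between dish's own z axis and vertical above 0.4 rad).
It fails at once if The dish is dropped or flung (faster than 0.4 m/s while the fingers do not hold it) (contact force between the fingers and dish below 0.1 N and linear speed of dish above 0.4 m/s).
It fails at once if A bystander is moved more than 30 mm (distance of any of tagine_base_mid, spice_jar_mid, spoon_mid, tea_glass_mid, pepper_mill_mid, salt_bowl_mid from where it was at the start of the episode above 0.03 m).
It also fails if it takes over 64 s, if anything falls off the work surface, if the arm or the gripper's body presses on something with over 40 N, if the wrist force passes 120 N, or if a joint passes its speed limit or range.

## Robot

A 6-joint arm with a two-finger parallel gripper is mounted at the origin on the work surface. World frame = base frame: x ahead of the robot, y to its left, z up, the work surface at z = 0. Lengths are in m, angles in rad, forces in N, time in s.
With the tool pointing down it reaches from about 0.275 to 0.85 m from the base axis. Payload 5.2 kg.
Tool frame: the origin (TCP) lies midway between the tips of the shut fingers; the grasp point (between the pads) lies 19 mm behind it (env.hold_point_z is the distance from the TCP to the grasp point, in m); z points along the fingers, y is the line along which they close (so a half turn about z gives the same grasp; the last joint's range is limited). The gripper opens to 85 mm and grips with 20 to 120 N. Pads are 22 mm wide; open, the fingers measure 114 mm over their backs; the gripper's body (76 mm by 85 mm) begins 54 mm behind the grasp point. The pads swing forward as they close: fully open they stand 13 mm farther back than shut.
Start: joints at [0.902, 0.259, 1.535, -0, 1.348, -0.203], TCP at [0.247, 0.491, 0.231] pointing down, gripper open.
Joint ranges: [-3.14, 3.14], [-0.91, 2.08], [0.19, 2.58], [-1.22, 4.36], [0.22, 2.71], [-3.12, 3.12]. Speed limits (rad/s): [2.57, 2.57, 3.14, 3.14, 3.14, 3.14].

## Interface

Orientations are given as a unit quaternion [w, x, y, z].
In Python, from cell import env gives the robot as it stands.
- The arm moves only by the shell command python3 -m creep 'ROWS' [OPENING]. ROWS is JSON, a list of rows, each an object with "travel": the shift along the tool's x, y, z in m, a list of three; "rotation": the turn, a rotation vector about the tool's x, y, z in degrees, a list of three. In form: [{"travel": [dx, dy, dz], "rotation": [ax, ay, az]}, ...]. A call has 1 to 20 rows; each row is the pose to reach, as a shift and turn from the pose commanded when the call began, along the tool's axes at that moment; what a row does not reach only later rows make up. A row lasts 1/10 s, in which the tool goes at most 50 mm and 8.59 degrees, less where a joint would pass 70% of its speed; a pose out of reach is approached as far as the arm can. A call with a gripper value outside its range is refused whole. OPENING is the closure, from 0 (fully open) to 1 (shut), set as the call begins (- or left out, the last holds). The fingers move at their own pace and stop on an object; the grip force is fixed at half the most. Time passes only in rows, so rows that repeat a pose let the fingers close. It gives the time, the measured TCP pose, the force, the opening and the grip force at its end, in the units of the state.
- env.get_obs(): the state, without advancing time (a new reading comes with each control period).
- env.camera(name): name is "scene" or "top" or "wrist"; returns a dict with "image" (384x512x3 uint8, red, green, blue), "fx", "fy", "cx", "cy" (pixels), "k1" (the pictures are not rectified: a ray, as slopes to the right and down, at radius r is drawn at 1 + k1 r^2 times it, then the intrinsics apply), "position" and "rotation" of the camera in the world; the wrist camera has in their place "T_tool_cam" (4x4, takes a point from camera to tool coordinates, whose origin is the TCP and whose axes are the flange's). Camera axes: x right, y down, z forward; pixel columns grow to the right and rows downward; lengths in m; the calibration is good to about 2 mm. A picture is of the moment at which its call begins: read the wrist's pose just before it. There is no depth.
- env.job_done(): hands the job in; it is judged then, once.
Trained networks look in a picture, given as the dict that the camera call returned (one of the last four; its "shot" number tells which), for a name from the list of things; names that differ only in an ending like _2 or _b are one class to them, and where a whole thing is asked for, a point or a joint stands for the part that bears it (a point fixed in the world has none). Each returns a list of dicts, best first, with "p" (0 to 1); they miss things now and then, are a little off and sometimes report something else, mostly with a low value. They report only what shows in the picture. A call takes as long as a camera call. They do not tell look-alikes from the thing itself.
- env.boxes_of(picture, thing): "position" ([x, y, z] in m, in the coordinates of the camera as it stood for that picture, good to about 4 mm: the middle of the surface that is visible of it).
The state is a dict: "time": time; "qpos": joint angles; "joint_vel": joint speeds; "joint_torque": joint torques, N m; "tool_pos": TCP position; "tcp_rot": TCP orientation; "wrist_force": force on the tool from outside, world axes, zero at the start; "moment": the same for the moment, N m; "grip_width": finger opening in m; "finger_force": force on a finger pad.
Only numpy, scipy, OpenCV 4.12 (cv2) and the standard library are available. Lean on these libraries where they do the work, as an engineer would, in place of code of your own. Each camera call takes 0.05 s, during which the arm holds its last target. There are 200 camera calls.

## Working session

There is one attempt and no reset: what is moved stays moved. The work goes in short steps, Python scripts to look and compute and a shell command to move; the robot and the scene stay as the last step left them, time stands still between calls to the robot, and variables do not carry over. Pictures are saved under pics/ and viewed, at most 10 in all, crops included, and the job is handed in when it is done.

```bash
mkdir -p pics; ls
cat > h.py <<'E'
import numpy as np, cv2
from cell import env
from scipy.spatial.transform import Rotation as R
def Rm(c):
    r=np.array(c["rotation"],float)
    return r if r.shape==(3,3) else R.from_quat(r[[1,2,3,0]]).as_matrix()
def shot(name,save=None):
    o=env.get_obs(); c=env.camera(name)
    if name=="wrist":
        q=np.array(o["tcp_rot"]); T=np.eye(4); T[:3,:3]=R.from_quat(q[[1,2,3,0]]).as_matrix(); T[:3,3]=o["tool_pos"]
        W=T@np.array(c["T_tool_cam"]); c["_R"],c["_p"]=W[:3,:3],W[:3,3]
    else: c["_R"],c["_p"]=Rm(c),np.array(c["position"])
    if save: cv2.imwrite("pics/"+save,cv2.cvtColor(c["image"],cv2.COLOR_RGB2BGR))
    return c
def find(c,thing):
    return [(round(d["p"],2),np.round(c["_R"]@np.array(d["position"])+c["_p"],4)) for d in env.boxes_of(c,thing)]
def K(c): return np.array([[c["fx"],0,c["cx"]],[0,c["fy"],c["cy"]],[0,0,1.]])
def ray(c,u,v,z):
    # pixel -> world point at height z
    x=np.array([(u-c["cx"])/c["fx"],(v-c["cy"])/c["fy"]]);s=x.copy()
    for _ in range(30): s=x/(1+c["k1"]*(s@s))
    d=c["_R"]@np.array([s[0],s[1],1]); return c["_p"]+d*(z-c["_p"][2])/d[2]
def pix(c,P):
    q=(np.array(P)-c["_p"])@c["_R"]; s=q[:2]/q[2]; s=s*(1+c["k1"]*(s@s)); return np.round([c["fx"]*s[0]+c["cx"],c["fy"]*s[1]+c["cy"]],1)
E
python3 - <<'E'
from h import *
o=env.get_obs(); print({k:np.round(v,3).tolist() for k,v in o.items()}, env.hold_point_z)
t=shot("top","top0.png"); s=shot("scene","scene0.png")
for n in "dish handle_grip cubby wall_shelf trivet walnut0_center tagine_base_mid spice_jar_mid spoon_mid tea_glass_mid pepper_mill_mid salt_bowl_mid".split():
    print(n,"T",find(t,n)[:4],"S",find(s,n)[:3])
E
```

```text
pics
{'time': 0.0, 'qpos': [0.902, 0.259, 1.536, 0.0, 1.348, -0.203], 'joint_vel': [-0.0, 0.002, -0.001, -0.001, 0.0, 0.0], 'joint_torque': [0.001, -44.603, -29.057, 0.0, 0.012, -0.0], 'tool_pos': [0.247, 0.491, 0.23], 'tcp_rot': [-0.0, 0.231, 0.973, -0.001], 'wrist_force': [0.32, 0.951, 1.097], 'moment': [0.045, -0.047, -0.014], 'finger_force': 0.0, 'grip_width': 0.086} 0.0187
dish T [(0.77, array([0.5096, 0.2465, 0.0256]))] S [(0.84, array([0.5107, 0.2224, 0.0272]))]
handle_grip T [(0.86, array([0.5081, 0.2464, 0.0277]))] S [(0.88, array([0.509 , 0.2229, 0.023 ]))]
cubby T [(0.88, array([0.5381, 0.3558, 0.0892])), (0.81, array([0.2984, 0.3248, 0.0859]))] S [(0.95, array([0.3522, 0.3317, 0.0869])), (0.61, array([0.5915, 0.3707, 0.0873]))]
wall_shelf T [(0.77, array([ 0.5917, -0.3472,  0.1013])), (0.37, array([ 0.5781, -0.1925,  0.0135]))] S [(0.88, array([ 0.6276, -0.338 ,  0.0988]))]
trivet T [(0.78, array([ 0.5778, -0.1872,  0.0163]))] S [(0.84, array([ 0.5851, -0.1759,  0.0166])), (0.74, array([0.3903, 0.0735, 0.0129]))]
walnut0_center T [] S []
tagine_base_mid T [(0.71, array([ 0.8215, -0.0045,  0.0293]))] S [(0.96, array([ 0.8087, -0.018 ,  0.0267]))]
spice_jar_mid T [(0.58, array([0.7756, 0.2218, 0.0793]))] S [(0.66, array([0.801 , 0.2357, 0.0697])), (0.66, array([ 0.6285, -0.3378,  0.0985]))]
spoon_mid T [(0.94, array([0.3843, 0.0762, 0.0125]))] S [(0.72, array([0.3879, 0.073 , 0.0131]))]
tea_glass_mid T [(0.66, array([ 0.7824, -0.1972,  0.0476])), (0.38, array([ 0.5927, -0.3439,  0.1026])), (0.26, array([0.5074, 0.2448, 0.0256]))] S [(0.64, array([ 0.7757, -0.18  ,  0.0525])), (0.22, array([0.3867, 0.0725, 0.0117]))]
pepper_mill_mid T [(0.59, array([0.7254, 0.3245, 0.0918]))] S [(0.97, array([0.7506, 0.339 , 0.0727]))]
salt_bowl_mid T [(0.85, array([ 0.3647, -0.2005,  0.0203]))] S [(0.56, array([ 0.3523, -0.1985,  0.0255]))]
```

View pics/top0.png

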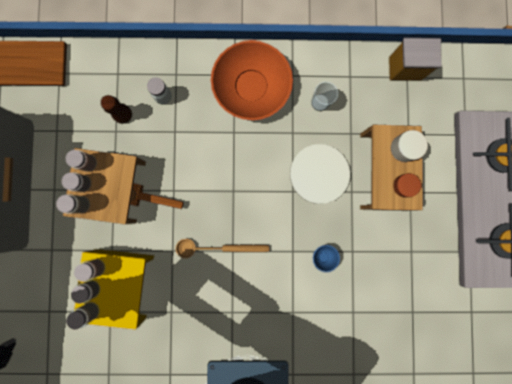

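View pics/scene0.png

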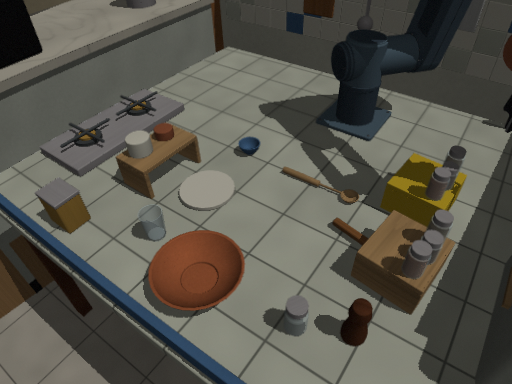

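Top view: +x up, +y left. The wooden cubby is at (100,185), with its handle sticking out to (183,206). The trivet is at (320,173) and the shelf at (397,167). The yellow box at (110,290) is the decoy. I'll enlarge the areas that matter.

Run:
```python
import cv2,numpy as np
a=cv2.imread("pics/top0.png")
x=cv2.resize(a[140:240,50:200],None,fx=5.2,fy=5.2,interpolation=cv2.INTER_CUBIC)[:,:390*2]
l=cv2.resize(a[140:240,60:195],(400,296),interpolation=cv2.INTER_CUBIC)
A=cv2.resize(a[140:230,60:195],(600,400),interpolation=cv2.INTER_CUBIC) 
r=cv2.resize(a[110:220,280:445],(600,400),interpolation=cv2.INTER_CUBIC)
out=np.vstack([cv2.resize(A,(450,300)),cv2.resize(r,(450,300))])
cv2.imwrite("pics/crop1.png",out)
```

```text
(no output)
```

View pics/crop1.png

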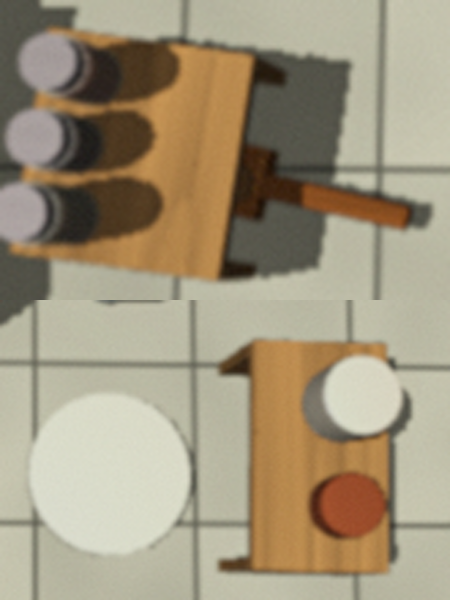

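Run:
```python
from h import *
c=shot("top")
def p(u,v,z): return np.round(ray(c,u,v,z),4)[:2]
cub=[p(135.6,157.4,.089),p(125.4,223.7,.089),p(73.5,148.4,.089),p(63.6,216.5,.089)]
print("cubby",cub,np.mean(cub,0), "width",np.linalg.norm(cub[0]-cub[1]))
d=cub[0]-cub[1];print("mouth dir ang",np.degrees(np.arctan2(d[1],d[0])))
tip=p(182.4,204.3,.026);st=p(60+275/3.3333,140+188/3.3333,.026);bd=p(60+258/3.3333,140+181/3.3333,.026)
print("tip",tip,st,bd,"handle dir (deg)",np.degrees(np.arctan2(*(tip-st)[::-1])),np.linalg.norm(tip-st))
sh=[p(372.8,125.4,.099),p(371.7,208.6,.099),p(421.5,126.1,.099),p(422.3,209.4,.099)]
print("shelf",sh,np.mean(sh,0)); print("trivet",p(320.3,173.8,.014))
o=env.get_obs();q=o["tcp_rot"];print(R.from_quat(np.array(q)[[1,2,3,0]]).as_matrix().round(3))
print(c["_p"])
```

```text
cubby [array([0.6073, 0.2701]), array([0.4495, 0.29  ]), array([0.628 , 0.4189]), array([0.4656, 0.4361])] [0.5376   0.353775] width 0.15904983495747482
mouth dir ang -7.187571179632952
tip [0.4977 0.1671] [0.5172 0.2687] [0.5224 0.2817] handle dir (deg) -100.86460931636242 0.10345438608391623
shelf [array([ 0.6876, -0.2977]), array([ 0.4879, -0.2913]), array([ 0.6872, -0.4164]), array([ 0.4865, -0.4126])] [ 0.5873 -0.3545]
trivet [ 0.5793 -0.1876]
[[-0.893  0.449  0.   ]
 [ 0.449  0.893 -0.   ]
 [-0.    -0.    -1.   ]]
[0.47219637 0.01083751 0.96411606]
```

```bash
cat >> h.py <<'E'
def go(P,yaw):
    "travel/rotation in tool axes to reach TCP P, tool y axis at world yaw (deg), pointing down"
    o=env.get_obs(); M=R.from_quat(np.array(o["tcp_rot"])[[1,2,3,0]]).as_matrix()
    y=np.array([np.cos(np.radians(yaw)),np.sin(np.radians(yaw)),0]); z=np.array([0,0,-1.]); T=np.c_[np.cross(y,z),y,z]
    print("travel",(M.T@(np.array(P)-o["tool_pos"])).round(4),"rot",np.degrees(R.from_matrix(M.T@T).as_rotvec()).round(2))
E
python3 - <<'E'
from h import *
go([.505,.206,.15],-11); go([.505,.206,.23],-11)
E
```

```text
travel [-0.3587 -0.1391  0.0813] rot [-0.    0.   74.31]
travel [-0.3587 -0.1391  0.0013] rot [-0.    0.   74.31]
```

```bash
python3 -m creep '[{"travel":[-0.015,-0.006,0],"rotation":[0,0,3]},{"travel":[-0.05,-0.02,0],"rotation":[0,0,10]},{"travel":[-0.085,-0.033,0],"rotation":[0,0,18]},{"travel":[-0.12,-0.047,0],"rotation":[0,0,25]},{"travel":[-0.16,-0.062,0],"rotation":[0,0,33]},{"travel":[-0.2,-0.078,0],"rotation":[0,0,41]},{"travel":[-0.24,-0.093,0],"rotation":[0,0,49]},{"travel":[-0.28,-0.109,0.005],"rotation":[0,0,57]},{"travel":[-0.315,-0.122,0.015],"rotation":[0,0,65]},{"travel":[-0.34,-0.132,0.035],"rotation":[0,0,71]},{"travel":[-0.354,-0.137,0.06],"rotation":[0,0,74.3]},{"travel":[-0.3587,-0.139,0.075],"rotation":[0,0,74.3]},{"travel":[-0.3587,-0.139,0.081],"rotation":[0,0,74.3]},{"travel":[-0.3587,-0.139,0.081],"rotation":[0,0,74.3]}]' 0.5
python3 - <<'E'
from h import *
c=shot("wrist","w1.png"); print(c["_p"],c["_R"].round(2).tolist())
for n in "dish handle_grip handle_tip".split(): print(n,find(c,n))
for P in [(.498,.167,.026),(.505,.206,.026),(.52,.28,.026)]: print(pix(c,P))
E
```

```text
time: 2.75
tool_pos: [0.5045, 0.2055, 0.1496]
tcp_rot: [-0.0, 0.772, 0.636, -0.001]
wrist_force: [-0.3, 0.3, 0.6]
grip_width: 0.0422
finger_force: 0.0
[0.51997275 0.28277604 0.29073727] [[0.98, -0.18, -0.06], [-0.19, -0.93, -0.31], [-0.0, 0.31, -0.95]]
dish [(0.77, array([0.5105, 0.2338, 0.0255]))]
handle_grip [(0.61, array([0.5115, 0.2343, 0.025 ]))]
handle_tip [(0.95, array([0.5133, 0.2318, 0.0275]))]
[263.4 225. ]
[262.8 183.5]
[263.4  93. ]
```

View pics/w1.png

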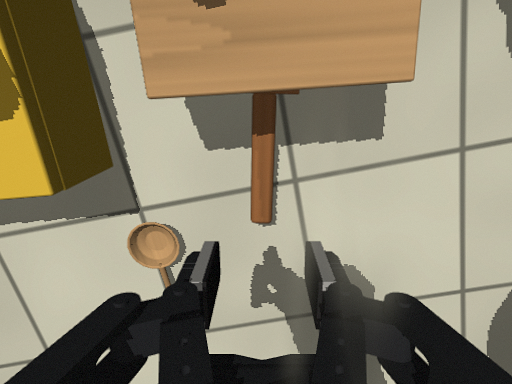

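The wrist view shows the handle between its tip at (261,222) and the mouth at (264,93), nicely aligned with the fingers. The spoon bowl is at (153,245) and the cubby's front edge runs along (148,97)-(413,80).

Run:
```python
from h import *
c=shot("wrist")
t=ray(c,261,219,.026);s=ray(c,263.5,98,.026);print(t,s,np.degrees(np.arctan2(*(s-t)[1::-1])))
a=ray(c,148,97,.089);b=ray(c,413,80,.089);print(a,b,np.linalg.norm(a-b),np.degrees(np.arctan2(*(b-a)[1::-1])))
u=(s-t)[:2]/np.linalg.norm((s-t)[:2]);g=t[:2]+.024*u
ang=np.degrees(np.arctan2(u[1],u[0]))-90
print(g,ang,"centre",t[:2]+.18*u)
go([*g,.05],ang);go([*g,.008],ang)
```

```text
[0.49830129 0.17370271 0.026     ] [0.52059442 0.2774189  0.026     ] 77.8692103975593
[0.45071484 0.29287293 0.089     ] [0.61121242 0.27156355 0.089     ] 0.16190603291589417 -7.562969475525332
[0.50334475 0.1971668 ] -12.1307896024407 centre [0.53612721 0.34968339]
travel [-0.0098 -0.0004  0.1014] rot [ 0.11 -0.04  1.18]
travel [-0.0098 -0.0005  0.1434] rot [ 0.11 -0.04  1.18]
```

```bash
python3 -m creep '[{"travel":[-0.005,0,0.015],"rotation":[0,0,1]},{"travel":[-0.012,0,0.04],"rotation":[0,0,1]},{"travel":[-0.012,0,0.065],"rotation":[0,0,1]},{"travel":[-0.012,0,0.09],"rotation":[0,0,1]},{"travel":[-0.012,0,0.11],"rotation":[0,0,1]},{"travel":[-0.012,0,0.125],"rotation":[0,0,1]},{"travel":[-0.012,0,0.135],"rotation":[0,0,1]},{"travel":[-0.012,0,0.141],"rotation":[0,0,1]},{"travel":[-0.012,0,0.141],"rotation":[0,0,1]},{"travel":[-0.012,0,0.141],"rotation":[0,0,1]}]' 0.5
python3 -m creep '[{"travel":[0,0,0],"rotation":[0,0,0]},{"travel":[0,0,0],"rotation":[0,0,0]},{"travel":[0,0,0],"rotation":[0,0,0]},{"travel":[0,0,0],"rotation":[0,0,0]},{"travel":[0,0,0],"rotation":[0,0,0]},{"travel":[0,0,0],"rotation":[0,0,0]}]' 1
```

```text
time: 4.0
tool_pos: [0.5033, 0.1945, 0.01]
tcp_rot: [0.0, 0.777, 0.629, 0.001]
wrist_force: [0.6, 0.6, -0.2]
grip_width: 0.0429
finger_force: 0.0
time: 4.6
tool_pos: [0.5032, 0.1944, 0.0096]
tcp_rot: [0.0, 0.777, 0.629, 0.0]
wrist_force: [0.0, -1.2, 3.9]
grip_width: 0.0183
finger_force: 60.0
```

```bash
python3 -m creep '[{"travel":[-0.002,0,0],"rotation":[0,0,0]},{"travel":[-0.006,0,0],"rotation":[0,0,0]},{"travel":[-0.012,0,0],"rotation":[0,0,0]},{"travel":[-0.02,0,0],"rotation":[0,0,0]},{"travel":[-0.03,0,0],"rotation":[0,0,0]},{"travel":[-0.04,0,0],"rotation":[0,0,0]},{"travel":[-0.05,0,0],"rotation":[0,0,0]},{"travel":[-0.06,0,0],"rotation":[0,0,0]},{"travel":[-0.07,0,0],"rotation":[0,0,0]},{"travel":[-0.08,0,0],"rotation":[0,0,0]},{"travel":[-0.09,0,0],"rotation":[0,0,0]},{"travel":[-0.1,0,0],"rotation":[0,0,0]},{"travel":[-0.11,0,0],"rotation":[0,0,0]},{"travel":[-0.12,0,0],"rotation":[0,0,0]},{"travel":[-0.13,0,0],"rotation":[0,0,0]},{"travel":[-0.138,0,0],"rotation":[0,0,0]},{"travel":[-0.144,0,0],"rotation":[0,0,0]},{"travel":[-0.148,0,0],"rotation":[0,0,0]},{"travel":[-0.15,0,0],"rotation":[0,0,0]},{"travel":[-0.15,0,0],"rotation":[0,0,0]}]'
python3 -m creep '[{"travel":[0,0,0],"rotation":[0,0,0]},{"travel":[0,0,0],"rotation":[0,0,0]},{"travel":[0,0,0],"rotation":[0,0,0]},{"travel":[0,0,0],"rotation":[0,0,0]},{"travel":[0,0,0],"rotation":[0,0,0]},{"travel":[0,0,0],"rotation":[0,0,0]},{"travel":[0,0,0],"rotation":[0,0,0]}]' 0.5
python3 -m creep '[{"travel":[0,0,-0.01],"rotation":[0,0,0]},{"travel":[0,0,-0.03],"rotation":[0,0,0]},{"travel":[0,0,-0.06],"rotation":[0,0,0]},{"travel":[0,0,-0.09],"rotation":[0,0,0]},{"travel":[0,0,-0.12],"rotation":[0,0,0]},{"travel":[0,0,-0.14],"rotation":[0,0,0]},{"travel":[0,0,-0.15],"rotation":[0,0,0]},{"travel":[0,0,-0.15],"rotation":[0,0,0]}]'
python3 - <<'E'
from h import *
w=shot("wrist","w2.png"); t=shot("top"); print(find(w,"dish"),find(w,"walnut0_center"),find(t,"walnut0_center"),find(t,"dish"))
E
```

```text
time: 6.6
tool_pos: [0.4715, 0.0471, 0.0093]
tcp_rot: [0.0, 0.777, 0.629, -0.0]
wrist_force: [0.4, -0.6, 3.6]
grip_width: 0.0187
finger_force: 60.1
time: 7.3
tool_pos: [0.4716, 0.0476, 0.0093]
tcp_rot: [0.0, 0.777, 0.629, -0.0]
wrist_force: [0.5, 0.2, 0.2]
grip_width: 0.0428
finger_force: 0.0
time: 8.1
tool_pos: [0.4725, 0.0475, 0.1609]
tcp_rot: [0.001, 0.777, 0.629, 0.001]
wrist_force: [0.2, -0.7, -0.8]
grip_width: 0.0428
finger_force: 0.0
[(0.66, array([0.4838, 0.1363, 0.0238]))] [(0.9, array([0.4915, 0.152 , 0.0289])), (0.47, array([0.482 , 0.137 , 0.0227]))] [] [(0.66, array([ 0.3665, -0.1992,  0.022 ])), (0.49, array([0.5137, 0.2521, 0.0262])), (0.36, array([0.3777, 0.1559, 0.0082])), (0.19, array([0.7267, 0.3241, 0.0865]))]
```

View pics/w2.png

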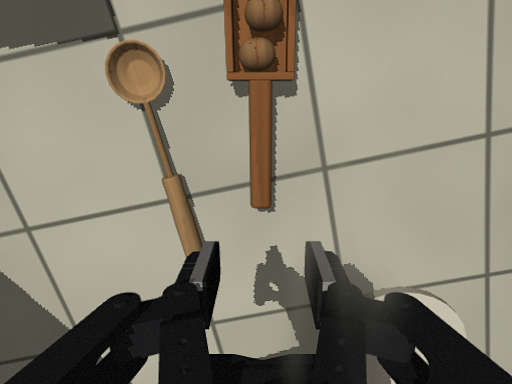

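The dish is out and released: its body end is at (226..294,78), the handle tip is at (261,206), and the walnuts are in it. Next I work out the pose for the body grasp.

Run:
```python
from h import *
c=shot("wrist")
t=ray(c,261,204,.026);s=ray(c,260.5,80,.026);a=ray(c,226,75,.026);b=ray(c,294,75,.026)
u=(s-t)[:2];print(t,s,np.linalg.norm(u),a,b,np.linalg.norm(a-b))
u/=np.linalg.norm(u);ang=np.degrees(np.arctan2(u[1],u[0]))-90
ce=s[:2]+.065*u;print("centre",ce,t[:2]+.18*u,"ang",ang)
for z in (.16,): go([*ce,z],ang)
```

```text
[0.46511854 0.02684731 0.026     ] [0.48724688 0.13222932 0.026     ] 0.1076802272542398 [0.46065581 0.14174047 0.026     ] [0.51461144 0.13025486 0.026     ] 0.0551645596387549
centre [0.50060441 0.19584203] [0.50210862 0.20300557] ang -11.85879700589311
travel [ 0.1511 -0.0018 -0.0017] rot [-0.12  0.01 -0.13]
```

```bash
python3 -m creep '[{"travel":[0.01,0,0],"rotation":[0,0,0]},{"travel":[0.03,0,0],"rotation":[0,0,0]},{"travel":[0.055,0,0],"rotation":[0,0,0]},{"travel":[0.08,0,0],"rotation":[0,0,0]},{"travel":[0.105,0,0],"rotation":[0,0,0]},{"travel":[0.13,-0.001,0],"rotation":[0,0,0]},{"travel":[0.145,-0.002,0],"rotation":[0,0,0]},{"travel":[0.153,-0.002,0],"rotation":[0,0,0]},{"travel":[0.153,-0.002,0],"rotation":[0,0,0]},{"travel":[0.153,-0.002,0],"rotation":[0,0,0]}]' 0
python3 - <<'E'
from h import *
c=shot("wrist","w3.png"); print([find(c,"walnut%d_center"%i) for i in range(1)],find(c,"dish"))
E
```

```text
time: 9.45
tool_pos: [0.5012, 0.1972, 0.1591]
tcp_rot: [0.0, 0.777, 0.629, -0.0]
wrist_force: [-0.1, -0.1, -0.7]
grip_width: 0.0854
finger_force: 0.0
[[(0.96, array([0.4918, 0.1564, 0.0282]))]] [(0.65, array([0.4914, 0.1801, 0.024 ]))]
```

View pics/w3.png

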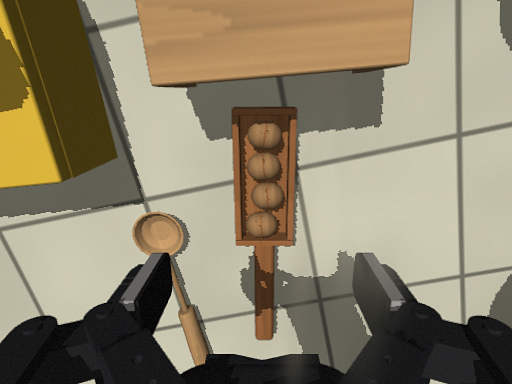

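All four walnuts are in. The body rim corners are (232,107), (297,107), (295,244) and (236,244), and the spoon bowl is at (158,234).

Run:
```python
from h import *
c=shot("wrist")
C=np.array([ray(c,*p,.026)[:2] for p in [(232.5,107.5),(296.5,107.5),(295,243),(236.5,243)]]);print(C)
m=C.mean(0);u=(C[0]+C[1]-C[2]-C[3])/2;L=np.linalg.norm(u);ang=np.degrees(np.arctan2(u[1],u[0]))-90
print(m,L,np.linalg.norm(C[0]-C[1]),np.linalg.norm(C[2]-C[3]),ang)
print("spoon",ray(c,185,234,.02),ray(c,158,212,.02),"mouth",ray(c,283,78,.089))
go([*m,.004],ang)
```

```text
[[0.49056065 0.26505223]
 [0.54322405 0.25378204]
 [0.5195875  0.12930895]
 [0.46418755 0.14114125]]
[0.50438994 0.19732112] 0.12668426553988105 0.05385583649268796 0.05664942910903061 -11.38373721667449
spoon [0.41604921 0.15834527 0.02      ] [0.39746817 0.18597775 0.02      ] mouth [0.53222143 0.27777936 0.089     ]
travel [0.0011 0.0028 0.1554] rot [ 0.    0.01 -0.67]
```

```bash
python3 -m creep '[{"travel":[0.001,0.003,0.015],"rotation":[0,0,-0.5]},{"travel":[0.001,0.003,0.04],"rotation":[0,0,-0.5]},{"travel":[0.001,0.003,0.065],"rotation":[0,0,-0.5]},{"travel":[0.001,0.003,0.09],"rotation":[0,0,-0.5]},{"travel":[0.001,0.003,0.11],"rotation":[0,0,-0.5]},{"travel":[0.001,0.003,0.127],"rotation":[0,0,-0.5]},{"travel":[0.001,0.003,0.14],"rotation":[0,0,-0.5]},{"travel":[0.001,0.003,0.15],"rotation":[0,0,-0.5]},{"travel":[0.001,0.003,0.154],"rotation":[0,0,-0.5]},{"travel":[0.001,0.003,0.154],"rotation":[0,0,-0.5]},{"travel":[0.001,0.003,0.154],"rotation":[0,0,-0.5]}]'
python3 -m creep '[{"travel":[0,0,0],"rotation":[0,0,0]},{"travel":[0,0,0],"rotation":[0,0,0]},{"travel":[0,0,0],"rotation":[0,0,0]},{"travel":[0,0,0],"rotation":[0,0,0]},{"travel":[0,0,0],"rotation":[0,0,0]},{"travel":[0,0,0],"rotation":[0,0,0]},{"travel":[0,0,0],"rotation":[0,0,0]},{"travel":[0,0,0],"rotation":[0,0,0]}]' 1
```

```text
time: 10.75
tool_pos: [0.5051, 0.1981, 0.0059]
tcp_rot: [0.0, 0.774, 0.633, 0.0]
wrist_force: [0.9, -0.1, 0.1]
grip_width: 0.0852
finger_force: 0.0
time: 11.55
tool_pos: [0.505, 0.1982, 0.0062]
tcp_rot: [0.0, 0.774, 0.633, 0.001]
wrist_force: [-1.2, -0.2, 4.8]
grip_width: 0.0545
finger_force: 64.2
```

```bash
python3 -m creep '[{"travel":[0,0,-0.002],"rotation":[0,0,0]},{"travel":[0,0,-0.006],"rotation":[0,0,0]},{"travel":[0,0,-0.012],"rotation":[0,0,0]},{"travel":[0,0,-0.019],"rotation":[0,0,0]},{"travel":[0,0,-0.026],"rotation":[0,0,0]},{"travel":[0,0,-0.033],"rotation":[0,0,0]},{"travel":[0,0,-0.038],"rotation":[0,0,0]},{"travel":[0,0,-0.04],"rotation":[0,0,0]},{"travel":[0,0,-0.04],"rotation":[0,0,0]},{"travel":[0,0,-0.04],"rotation":[0,0,0]}]'
python3 - <<'E'
from h import *
w=shot("wrist","w4.png");print(find(w,"walnut0_center"))
m=np.array([.504,.197]);t=np.array([.579,-.187]);o=env.get_obs();off=o["tool_pos"][:2]-m
go([*(t+off),o["tool_pos"][2]],-1.8)
E
```

```text
time: 12.55
tool_pos: [0.5044, 0.198, 0.0452]
tcp_rot: [-0.0, 0.774, 0.633, -0.0]
wrist_force: [0.7, -0.3, -2.3]
grip_width: 0.0548
finger_force: 63.5
[(0.85, array([0.4953, 0.1617, 0.066 ]))]
travel [-0.3614  0.15   -0.    ] rot [-0.04  0.01 -9.69]
```

View pics/w4.png

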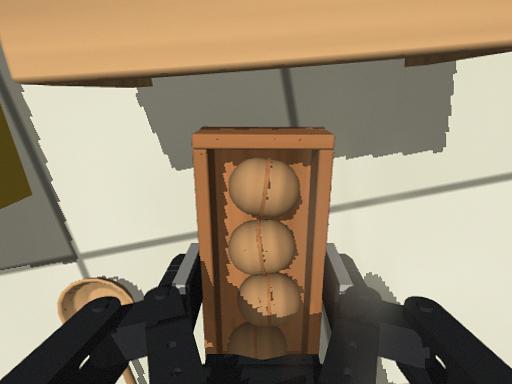

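The dish is lifted and level, held across the body at (195..335, 128..355), with the walnuts in it. Next I carry it, turning about 10°.

```bash
python3 -m creep '[{"travel":[-0.002,0.001,0],"rotation":[0,0,0]},{"travel":[-0.007,0.003,0],"rotation":[0,0,-0.3]},{"travel":[-0.014,0.006,0],"rotation":[0,0,-0.5]},{"travel":[-0.024,0.01,0],"rotation":[0,0,-0.8]},{"travel":[-0.036,0.015,0],"rotation":[0,0,-1.1]},{"travel":[-0.05,0.021,0],"rotation":[0,0,-1.5]},{"travel":[-0.064,0.027,0],"rotation":[0,0,-2]},{"travel":[-0.078,0.032,0],"rotation":[0,0,-2.5]},{"travel":[-0.092,0.038,0],"rotation":[0,0,-3]},{"travel":[-0.106,0.044,0],"rotation":[0,0,-3.5]},{"travel":[-0.12,0.05,0],"rotation":[0,0,-4]},{"travel":[-0.134,0.056,0],"rotation":[0,0,-4.5]},{"travel":[-0.148,0.061,0],"rotation":[0,0,-5]},{"travel":[-0.162,0.067,0],"rotation":[0,0,-5.5]},{"travel":[-0.176,0.073,0],"rotation":[0,0,-6]},{"travel":[-0.19,0.079,0],"rotation":[0,0,-6.5]},{"travel":[-0.202,0.084,0],"rotation":[0,0,-7]},{"travel":[-0.212,0.088,0],"rotation":[0,0,-7.5]},{"travel":[-0.218,0.0905,0],"rotation":[0,0,-8]},{"travel":[-0.22,0.0915,0],"rotation":[0,0,-8]}]'
python3 - <<'E'
from h import *
w=shot("wrist");t=shot("top","top2.png");print(find(w,"walnut0_center"),find(w,"trivet"),find(t,"trivet"),find(t,"wall_shelf"))
o=env.get_obs();go([.580,-.186,o["tool_pos"][2]],-1.8)
E
```

```text
time: 14.65
tool_pos: [0.5505, -0.0368, 0.0453]
tcp_rot: [0.0, 0.729, 0.685, 0.0]
wrist_force: [-0.4, 0.2, -2.1]
grip_width: 0.0547
finger_force: 63.5
[(0.63, array([ 0.5426, -0.0742,  0.0683]))] [(0.67, array([ 0.6244, -0.146 ,  0.0136]))] [(0.93, array([ 0.5806, -0.2193,  0.0138]))] [(0.57, array([ 0.5918, -0.3448,  0.1016])), (0.5, array([0.5392, 0.3571, 0.0927]))]
travel [-0.1487  0.0388 -0.    ] rot [-0.01 -0.01 -1.65]
```

View pics/top2.png

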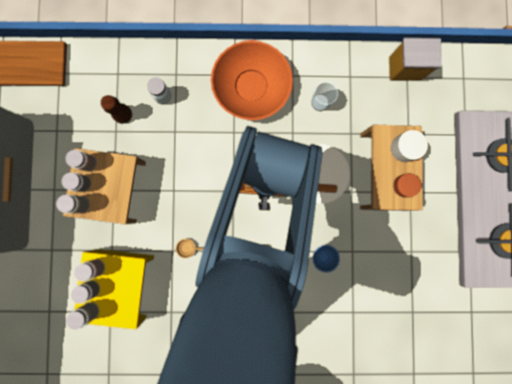

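The handle tip at (336,188) is heading for the shelf's mouth, and everything else is undisturbed. Next come the final approach and lowering.

```bash
python3 -m creep '[{"travel":[-0.002,0.0005,0],"rotation":[0,0,0]},{"travel":[-0.006,0.0015,0],"rotation":[0,0,0]},{"travel":[-0.012,0.003,0],"rotation":[0,0,-0.2]},{"travel":[-0.021,0.0055,0],"rotation":[0,0,-0.4]},{"travel":[-0.031,0.008,0],"rotation":[0,0,-0.6]},{"travel":[-0.042,0.011,0],"rotation":[0,0,-0.8]},{"travel":[-0.053,0.014,0],"rotation":[0,0,-1]},{"travel":[-0.064,0.0165,0],"rotation":[0,0,-1.2]},{"travel":[-0.075,0.0195,0],"rotation":[0,0,-1.4]},{"travel":[-0.086,0.0225,0],"rotation":[0,0,-1.5]},{"travel":[-0.097,0.0255,0],"rotation":[0,0,-1.6]},{"travel":[-0.108,0.028,0],"rotation":[0,0,-1.6]},{"travel":[-0.119,0.031,0],"rotation":[0,0,-1.6]},{"travel":[-0.129,0.0335,0],"rotation":[0,0,-1.6]},{"travel":[-0.137,0.036,0],"rotation":[0,0,-1.6]},{"travel":[-0.143,0.0375,0],"rotation":[0,0,-1.6]},{"travel":[-0.147,0.0385,0],"rotation":[0,0,-1.6]},{"travel":[-0.1487,0.0388,0],"rotation":[0,0,-1.6]},{"travel":[-0.1487,0.0388,0],"rotation":[0,0,-1.6]},{"travel":[-0.1487,0.0388,0],"rotation":[0,0,-1.6]}]'
python3 - <<'E'
from h import *
w=shot("wrist","w5.png");s=shot("scene","s5.png");cv2.imwrite("pics/c5.png",np.hstack([cv2.imread("pics/w5.png")[:,:400],cv2.resize(cv2.imread("pics/s5.png")[80:272,90:290],(400,384))]))
print(find(w,"trivet"),find(s,"trivet"),find(w,"walnut0_center"))
E
```

```text
time: 16.95
tool_pos: [0.58, -0.1861, 0.0453]
tcp_rot: [-0.0, 0.719, 0.695, -0.0]
wrist_force: [0.2, -0.1, -1.8]
grip_width: 0.0546
finger_force: 63.5
[(0.95, array([ 0.5866, -0.1579,  0.014 ]))] [(0.68, array([ 0.6092, -0.1647,  0.0136])), (0.28, array([0.3881, 0.0757, 0.0115]))] [(0.65, array([ 0.5726, -0.2225,  0.0659]))]
```

View pics/c5.png

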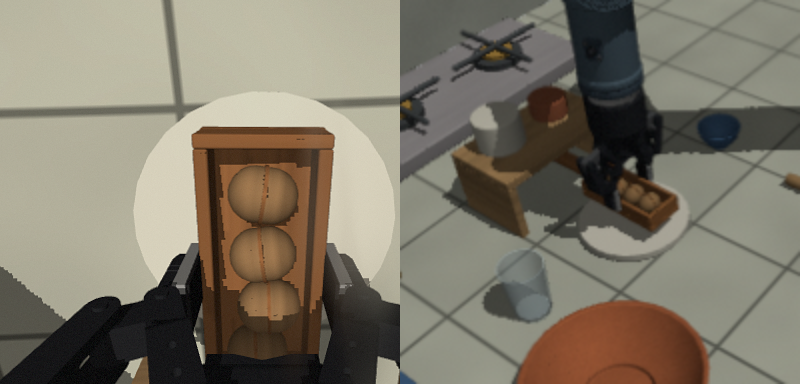

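The dish (192..335) is centred over the trivet (134..394) and all four walnuts are in. I check the fore-aft position and lower it.

```bash
python3 - <<'E'
from h import *
c=shot("wrist");print(ray(c,264,92,.014),ray(c,134,213,.014),ray(c,394,213,.014))
E
python3 -m creep '[{"travel":[0,0,0.002],"rotation":[0,0,0]},{"travel":[0,0,0.005],"rotation":[0,0,0]},{"travel":[0,0,0.009],"rotation":[0,0,0]},{"travel":[0,0,0.013],"rotation":[0,0,0]},{"travel":[0,0,0.017],"rotation":[0,0,0]},{"travel":[0,0,0.02],"rotation":[0,0,0]},{"travel":[0,0,0.022],"rotation":[0,0,0]},{"travel":[0,0,0.023],"rotation":[0,0,0]},{"travel":[0,0,0.0235],"rotation":[0,0,0]},{"travel":[0,0,0.0235],"rotation":[0,0,0]}]'
```

```text
[ 0.58344893 -0.10877306  0.014     ] [ 0.50506489 -0.17394984  0.014     ] [ 0.65755794 -0.1789531   0.014     ]
time: 18.25
tool_pos: [0.5802, -0.1866, 0.0219]
tcp_rot: [0.0, 0.719, 0.695, 0.0]
wrist_force: [0.7, 1.1, -1.9]
grip_width: 0.0546
finger_force: 63.5
```

```bash
python3 -m creep '[{"travel":[0,0,0.0005],"rotation":[0,0,0]},{"travel":[0,0,0.001],"rotation":[0,0,0]},{"travel":[0,0,0.0015],"rotation":[0,0,0]},{"travel":[0,0,0.0015],"rotation":[0,0,0]}]'
```

```text
time: 18.65
tool_pos: [0.5801, -0.1866, 0.0203]
tcp_rot: [0.0, 0.719, 0.695, 0.0]
wrist_force: [-0.3, -0.2, -1.2]
grip_width: 0.0545
finger_force: 63.6
```

```bash
python3 -m creep '[{"travel":[0,0,0.0005],"rotation":[0,0,0]},{"travel":[0,0,0.001],"rotation":[0,0,0]},{"travel":[0,0,0.001],"rotation":[0,0,0]},{"travel":[0,0,0.001],"rotation":[0,0,0]}]'
```

```text
time: 19.05
tool_pos: [0.5802, -0.1866, 0.0202]
tcp_rot: [0.0, 0.719, 0.695, 0.0]
wrist_force: [-2.8, -0.3, 5.8]
grip_width: 0.0546
finger_force: 64.4
```

It's on the trivet. I release and retreat upward.

```bash
python3 -m creep '[{"travel":[0,0,0],"rotation":[0,0,0]},{"travel":[0,0,0],"rotation":[0,0,0]},{"travel":[0,0,0],"rotation":[0,0,0]},{"travel":[0,0,0],"rotation":[0,0,0]},{"travel":[0,0,0],"rotation":[0,0,0]},{"travel":[0,0,0],"rotation":[0,0,0]},{"travel":[0,0,0],"rotation":[0,0,0]},{"travel":[0,0,0],"rotation":[0,0,0]}]' 0
python3 -m creep '[{"travel":[0,0,-0.004],"rotation":[0,0,0]},{"travel":[0,0,-0.012],"rotation":[0,0,0]},{"travel":[0,0,-0.025],"rotation":[0,0,0]},{"travel":[0,0,-0.045],"rotation":[0,0,0]},{"travel":[0,0,-0.07],"rotation":[0,0,0]},{"travel":[0,0,-0.1],"rotation":[0,0,0]},{"travel":[0,0,-0.13],"rotation":[0,0,0]},{"travel":[0,0,-0.15],"rotation":[0,0,0]},{"travel":[0,0,-0.155],"rotation":[0,0,0]},{"travel":[0,0,-0.155],"rotation":[0,0,0]},{"travel":[0,0,-0.155],"rotation":[0,0,0]}]'
python3 - <<'E'
from h import *
w=shot("wrist","w6.png")
E
```

```text
time: 19.85
tool_pos: [0.5801, -0.1866, 0.0193]
tcp_rot: [-0.0, 0.719, 0.695, -0.0]
wrist_force: [-0.1, -0.7, -0.6]
grip_width: 0.0856
finger_force: 0.0
time: 20.95
tool_pos: [0.5794, -0.1862, 0.1734]
tcp_rot: [-0.001, 0.719, 0.695, -0.0]
wrist_force: [0.4, -0.8, -0.2]
grip_width: 0.0854
finger_force: 0.0
```

View pics/w6.png

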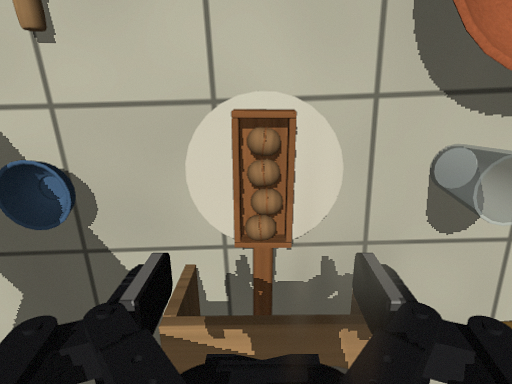

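The dish stands in the middle of the trivet, body at (233..296, 110..247). All four walnuts are in it and the handle runs under the shelf's front edge at (262,316). One quick numeric check, then I hand in.

Run:
```python
from h import *
c=shot("wrist")
C=np.array([ray(c,*p,.04)[:2] for p in [(232.5,111),(296,111),(292.5,246),(236,246)]]).mean(0)
T=np.array([(ray(c,185,167,.014)+ray(c,343,167,.014))[0]/2, ray(c,264,91.5,.014)[1]-.078])
d=np.linalg.norm(C-T);print(C,T,d)
if d<.018: print(env.job_done())
```

```text
[ 0.58069936 -0.18776137] [ 0.58078391 -0.1868947 ] 0.0008707861848156342
the job is handed in; nothing more can be done
None
```

The job is handed in: the dish stands on the trivet, measured about 1 mm from its centre, with all four walnuts in it and the handle tucked under the shelf. It was drawn out, let go and retaken across the body on the way, and the judge's verdict was not shown.

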